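# Weigh the interlocked seasoning tub

### The job

Check how much seasoning is left in the middle tub of the row under the heat lamp: pinch its brittle grip fin lightly, draw it straight up until its side ribs are clear of the two neighbouring tubs, leaving those where they are and not knocking the lamp or the tray, then set it down gently, upright and centred, on the plate of the weighing stand. The plate is left at a different height every time, so feel for it and let the tub go only once it bears on the plate; leave the other things on the counter alone.

Things in the scene. Friction and masses are not known exactly. Their poses are not given: they have to be found in the camera images.
- tub_center (a point): Middle tub of three alike, the one to weigh: white plastic box with steel lid, 90 (own x) x 60 (own y) x 78 mm high, 0.25 to 0.5 kg, with a black grip fin upright on the lid. This point is on its vertical axis 60 mm above its underside (half-way up tub and fin together); z up.
- tub_fin (a point): Middle of that tub's grip fin, 99 mm above the tub's underside: 44 mm long (x), 12 mm thick (y), 42 mm high (z). Grip it across its thickness, the tool leaning in the fin's plane. Brittle: each finger may press with up to 15 N; 6 to 10 N is enough to carry it.
- tub: The same tub; origin at the centre of its underside. On each y side a T rib (5 to 50 mm above the underside) stands in a T groove, 50 mm high and open at the top, of the neighbour, with 2 mm play: it leaves only straight upwards and is clear after rising 45 mm. Rubbing on a neighbour with over 12 N breaks the ribs.
- tub_left_center (a point): Neighbouring tub on the +y side: same size, lid and fin, 0.8 kg, standing loose 76 mm beside the middle tub; point 60 mm above its underside. Must stay where it is.
- tub_right_center (a point): Neighbouring tub on the -y side, likewise.
- tub_left: The +y neighbour; origin at the centre of its underside.
- tub_right: The -y neighbour; origin at the centre of its underside.
- station: Fixed aluminium warming tray, 300 x 270 mm, rim 20 mm high, floor 6 mm above the counter: the three tubs in a row along its y axis and, behind them (+x), fried balls and the heat lamp. Origin on the counter under the middle tub; z up. The tray reaches from x = -70 to +230 mm; the lamp's bent pipe (top 435 mm up) stands at x = +222 mm.
- lamp (a point): Centre of the heat lamp's rim, 300 mm above the counter, 58 mm behind (+x) the middle tub's axis: a dark round hood of radius 70 mm, 88 mm high, overhanging the middle fin by 12 mm. It stops an upright gripper: come in leaning 25 to 40 degrees from vertical, fingers pointing forward (tray's +x) and down, the gripper's body away from the lamp.
- tub_place (a point): Point on the tray floor, 6 mm above the counter, in the middle of the middle tub's place; axes as the tray's.
- stand: Weighing stand: grey foot 160 x 140 x 22 mm, column, round steel plate of radius 72 mm. Origin on the counter under the plate's centre. The column stays at whatever height it was left (not reported): the plate's top lies 85 to 156 mm above the counter. The plate is sprung: it yields 1 mm for every 1.5 N, at most 12 mm. Put nothing on it with over 14 N.
- shaker: Green glass shaker, radius 26, height 100 mm, standing about 145 mm behind (+x) the stand's centre; origin at the centre of its underside. Leave alone.
- pepper: Amber glass shaker, radius 24, height 90 mm, in the middle of the counter; origin at the centre of its underside. Leave alone.
- cupstack: White paper cup, radius 40, height 85 mm, beyond the middle of the counter; origin at the centre of its underside. Leave alone.
- skimmer: Wooden-handled spoon, 260 mm, lying to the robot's right; origin under its middle. Leave alone.
Not all that is in view belongs to the job. What is shaped like the stand but red is not meant.

How it is judged:
By the outcome, as a careful person would: the job done as asked, in the order asked, and still so for the second after the job is handed in, with the robot touching nothing.
It also fails if it takes over 64 s, if anything falls off the work surface, if the arm or the gripper's body presses on something with over 40 N, if the wrist force passes 120 N, or if a joint passes its speed limit or range.

### The arm

A 6-joint arm with a two-finger parallel gripper is mounted at the origin on the work surface. World frame = base frame: x ahead of the robot, y to its left, z up, the work surface at z = 0. Lengths are in mm, angles in rad, forces in N, time in s.
With the tool pointing down it reaches from about 350 to 775 mm from the base axis. Payload 7.3 kg.
Tool frame: the origin (TCP) lies at the very end of the fingers, on their centre line; the grasp point (between the pads) lies bot.grip_point_offset behind it (bot.grip_point_offset is the distance from the TCP to the grasp point, in mm); z points along the fingers, y is the line along which they close (so a half turn about z gives the same grasp; the last joint's range is limited). The gripper opens to 92 mm and grips with 3 to 60 N. Pads are 19 mm wide; open, the fingers measure 130 mm over their backs; the gripper's body (75 mm by 190 mm) begins 47 mm behind the grasp point.
Start: joints at [1.105, 0.342, 1.524, -0, 1.275, -0.146], TCP at [165.033, 498.406, 226.741] pointing down, gripper open.
Joint ranges: [-2.53, 2.53], [-0.77, 2.02], [0.04, 2.7], [-1, 4.14], [0.28, 2.66], [-3.11, 3.11]. Speed limits (rad/s): [2.57, 2.57, 3.14, 3.14, 3.14, 3.14].

### API

Orientations are given as [roll, pitch, yaw] about the fixed x, y, z axes, in that order (R = Rz(yaw) Ry(pitch) Rx(roll)).
In Python, from plant import bot gives the robot as it stands. The module is installed in compiled form; this text tells all that it offers.
- The arm moves only by the tool carry_out, never from a script. Its argument "plan" is a list of rows, each an object of numbers: "tx", "ty", "tz": the shift along the world's x, y, z in mm; "rx", "ry", "rz": the turn, a rotation vector about the world's x, y, z in rad. A call has 1 to 12 rows; each row shifts and turns the commanded pose from where the row before left it; what a row does not reach is not made up. A row lasts 1/10 s, in which the tool goes at most 50 mm and 8.59 degrees, less where a joint would pass 70% of its speed; a pose out of reach is approached as far as the arm can. A call with a gripper value outside its range is refused whole. "gripper" is the closure, from 0 (fully open) to 1 (shut), set as the call begins (left out, the last holds). The fingers move at their own pace and stop on an object; the grip force is fixed at half the most. Time passes only in rows, so rows that do not move let the fingers close. It gives the time, the measured TCP pose, the force, the opening and the grip force at its end, in the units of the state.
- bot.get_obs(): the state, without advancing time (a new reading comes with each control period).
- bot.capture(name): name is "scene" or "top" or "wrist"; returns the picture (420x560x3 uint8, red, green, blue); there is no depth.
- bot.camera_model(name): a dict with "camera_matrix" (3x3 intrinsics, pixels), "R" (3x3) and "t" (3): a world point X has camera coordinates R X + t. Camera axes: x right, y down, z forward; pixel columns grow to the right and rows downward; lengths in mm; the calibration is good to about 2 mm. A picture is of the moment at which its call begins: read the wrist's pose just before it. camera_model takes no time and is no camera call; for the wrist camera it gives the pose at the moment of the call.
- bot.close_job(): hands the job in; it is judged then, once.
The state is a dict: "time": time; "joint_positions": joint angles; "dq": joint speeds; "tau": joint torques, N m; "tool_pos": TCP position; "tcp_rot": TCP orientation; "contact_force": force on the tool from outside, world axes, zero at the start; "moment": the same for the moment, N m; "grip_width": finger opening in mm; "finger_force": force on a finger pad.
Only numpy, scipy, OpenCV 4.12 (cv2) and the standard library are available. Lean on these libraries where they do the work, as an engineer would, in place of code of your own. Each camera call takes 0.05 s, during which the arm holds its last target. There are 200 camera calls.

## Working session

There is one attempt and no reset: what is moved stays moved. The work goes in short steps, Python scripts to look and compute and a tool call to move; the robot and the scene stay as the last step left them, time stands still between calls to the robot, and variables do not carry over. Pictures are saved under pics/ and viewed, at most 10 in all, crops included, and the job is handed in when it is done.

Besides the shell and the picture viewer there is one more tool, called after "Call:" as a command line: name --argument value ..., lists and objects as JSON in quotes. carry_out: Moves the arm, as the interface text tells. Its arguments: {"type":"object","properties":{"plan":{"type":"array"},"gripper":{"type":"number"}},"required":["plan"]}

```bash
mkdir -p pics
python3 - <<'E'
from plant import bot
import cv2,numpy as np
print(bot.get_obs(), bot.grip_point_offset)
for n in("scene","top"):
    m=bot.camera_model(n); im=bot.capture(n); cv2.imwrite(f"pics/{n}0.png",im[:,:,::-1]); print(n,m)
E
```

```text
{'time': 0.0, 'joint_positions': array([ 1.10499506e+00,  3.42728013e-01,  1.52501742e+00, -1.06383300e-05,
        1.27540493e+00, -1.46008381e-01]), 'dq': array([ 1.35074293e-03, -4.87981940e-04,  1.64908886e-03,  7.91109721e-05,
        2.18432731e-03, -1.42488099e-03]), 'tau': array([-1.28768079e-04, -4.31238627e+01, -2.44219798e+01,  7.17758643e-02,
        5.57766692e-02, -1.29798273e-04]), 'tool_pos': array([164.84416684, 498.0169459 , 226.04208234]), 'tcp_rot': array([-3.14005004e+00, -2.16567322e-04,  2.82180270e+00]), 'contact_force': array([-0.62422552, -0.17094088,  0.47899891]), 'moment': array([ 0.00959107,  0.05521559, -0.00935474]), 'finger_force': 0.0, 'grip_width': 92.01114337946487} 18.8
scene {'camera_matrix': array([[426.33442301,   0.        , 278.73777613],
       [  0.        , 426.33442301, 205.62911866],
       [  0.        ,   0.        ,   1.        ]]), 'R': array([[-0.32214848,  0.94668678, -0.00211943],
       [ 0.75422537,  0.25530135, -0.60495067],
       [-0.57215771, -0.19648247, -0.79626013]]), 't': array([ 218.29941184, -255.27000188, 1369.4192756 ])}
top {'camera_matrix': array([[477.74034205,   0.        , 285.65089685],
       [  0.        , 477.74034205, 201.67611269],
       [  0.        ,   0.        ,   1.        ]]), 'R': array([[-0.04984388, -0.9987343 ,  0.00673723],
       [-0.97303335,  0.04703791, -0.22581747],
       [ 0.22521475, -0.01781117, -0.97414633]]), 't': array([ -60.90766366,  546.68615641, 1183.37603768])}
```

View pics/scene0.png

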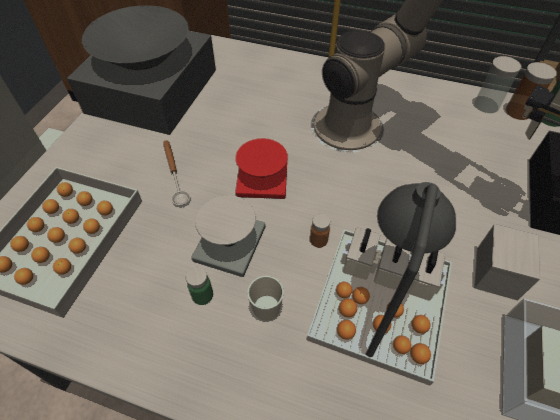

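View pics/top0.png

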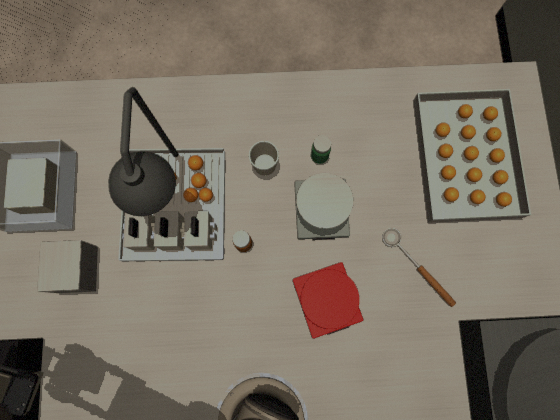

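Scene: the grey stand's plate is at (228,220) and the red decoy at (262,165). Top: the plate is at (325,203) and the red decoy at (328,300). Candidate tubs are the fins at top (133,228), (163,228) and (195,226), and loose boxes at (68,265) and (30,185). I choose the middle fin at (163,228), and check it in a close crop.

```bash
cat > h.py <<'E'
from plant import bot
import cv2,numpy as np
def ray(m,px):
    d=m["R"].T@np.linalg.inv(m["camera_matrix"])@np.array([px[0],px[1],1.]); return -m["R"].T@m["t"],d
def onplane(m,px,z):
    c,d=ray(m,px); return c+d*(z-c[2])/d[2]
def proj(m,X):
    p=m["camera_matrix"]@(m["R"]@np.array(X,float)+m["t"]); return p[:2]/p[2]
def cross(m1,p1,m2,p2):
    c1,d1=ray(m1,p1);c2,d2=ray(m2,p2)
    s=np.linalg.lstsq(np.c_[d1,-d2],c2-c1,rcond=None)[0]
    a,b=c1+d1*s[0],c2+d2*s[1]; return (a+b)/2,np.linalg.norm(a-b)
E
python3 - <<'E'
from h import *
t=cv2.imread("pics/top0.png");s=cv2.imread("pics/scene0.png")
a=cv2.resize(t[140:270,110:240],(400,400),interpolation=cv2.INTER_CUBIC)
b=cv2.resize(s[180:380,300:470],(340,400),interpolation=cv2.INTER_CUBIC)
cv2.imwrite("pics/crop1.png",np.hstack([a,b]))
T=bot.camera_model("top");S=bot.camera_model("scene")
# fins in top: dark blobs
g=t.max(2); 
n,l,st,ce=cv2.connectedComponentsWithStats(((g<45)).astype(np.uint8)[215:240,120:215])
for i in range(1,n):
    if st[i,4]>20: c=ce[i]+[120,215]; print("fin?",c,st[i],onplane(T,c,115))
# plate top view ellipse, red
hsv=cv2.cvtColor(t,cv2.COLOR_BGR2HSV)
print(t[203,325],t[230,310],t[203,380],s[220,228],s[250,235],s[225,275])
E
```

```text
fin? [133.23943662 227.55633803] [  9   3   9  20 142] [483.79324411 291.01587601 115.        ]
fin? [163.47945205 226.48630137] [ 40   2   8  20 146] [482.85466371 216.86950835 115.        ]
fin? [194.21487603 226.        ] [ 71   2   8  20 121] [480.3942715  141.37497619 115.        ]
[135 150 149] [54 62 65] [124 138 147] [144 156 164] [67 72 71] [140 153 162]
```

View pics/crop1.png

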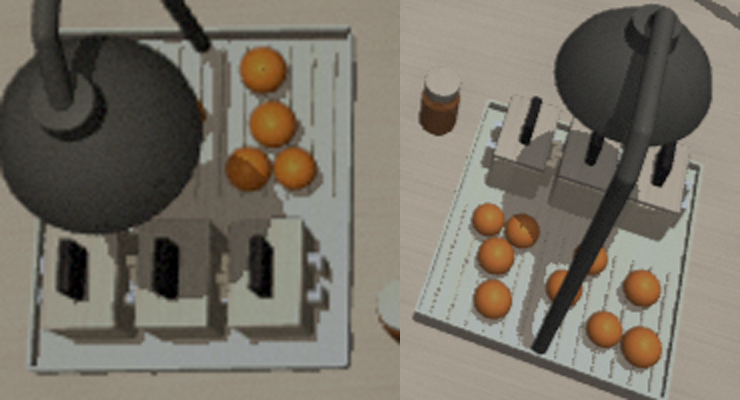

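The crop shows the middle fin at crop (165,268), top picture (163,227), with a tub on each side and the lamp hood overhanging it. Its spacing to the neighbours is 75 mm, close to the 76 mm given. Next I measure the tray yaw and the stand.

Run:
```python
from h import *
t=cv2.imread("pics/top0.png");s=cv2.imread("pics/scene0.png")
T=bot.camera_model("top");S=bot.camera_model("scene")
c=[onplane(T,p,20) for p in [(120.4,260.2),(223.7,258.9),(224.4,149.7)]]
print(c, np.linalg.norm(c[1]-c[0]),np.linalg.norm(c[2]-c[1]))
v=c[0]-c[1]; w=c[2]-c[1]; print("yaw",np.arctan2(-v[0],v[1]),np.arctan2(w[1],w[0]))
mid=(c[0]+c[1])/2; print("mid front edge",mid)
# fin top centre two views
print(cross(T,(163.5,225),S,(397,240)))
# plate: sat mask
for n,im,box,M in(("top",t,(285,165,365,245),T),("scene",s,(185,190,275,275),S)):
    x0,y0,x1,y1=box; r=im[y0:y1,x0:x1].astype(int)
    m=((r[:,:,2]-r[:,:,0]<r[:,:,2]*0.135)&(r.max(2)>105)).astype(np.uint8)
    m=cv2.morphologyEx(m,cv2.MORPH_OPEN,np.ones((3,3)))
    cs=max(cv2.findContours(m,0,1)[0],key=cv2.contourArea)+[x0,y0]
    e=cv2.fitEllipse(cv2.convexHull(cs)); print(n,e); 
    for z in(85,120,156):print(z,onplane(M,e[0],z)); 
    cv2.ellipse(im,e,(0,255,0),1); cv2.imwrite(f"pics/{n}_pl.png",cv2.resize(im[y0-10:y1+10,x0-10:x1+10],(400,400)))
cv2.imwrite("pics/pl.png",np.hstack([cv2.imread("pics/top_pl.png"),cv2.imread("pics/scene_pl.png")]))
# foot corners other things
for nm,p,z in(("pepper",(242,237),90),("shaker",(322,142),100),("cup",(264,150),85),("box",(68,255),60)):print(nm,onplane(T,p,z))
```

```text
[array([416.64674638, 351.78722255,  20.        ]), array([406.77042494,  81.67404253,  20.        ]), array([708.58204889,  73.51613056,  20.        ])] 270.2936768602836 301.9218572420632
yaw -0.03654736043328373 -0.02702323382759274
mid front edge [411.70858566 216.73063254  20.        ]
(array([481.51670209, 209.72446989, 141.57251677]), np.float64(1.3084343775942047))
top ((323.259521484375, 199.61709594726562), (54.105934143066406, 60.5578727722168), 117.01914978027344)
85 [ 538.64902636 -183.86299578   85.        ]
120 [ 530.53508913 -180.38559816  120.        ]
156 [ 522.18932512 -176.80884632  156.        ]
scene ((226.9816131591797, 227.9457244873047), (90.35208129882812, 106.44374084472656), 77.49512481689453)
85 [ 538.62846772 -179.03189558   85.        ]
120 [ 559.50024634 -166.42835771  120.        ]
156 [ 580.9683615  -153.46471876  156.        ]
pepper [451.28762075  26.59545576  90.        ]
shaker [ 689.23871391 -189.52137597  100.        ]
cup [679.73973327 -37.41787746  85.        ]
box [431.48262705 471.53129653  60.        ]
```

Call:
carry_out --plan '[{"tx": 26, "ty": -28, "tz": -3, "rz": 0.075}, {"tx": 26, "ty": -28, "tz": -3, "rz": 0.075}, {"tx": 26, "ty": -28, "tz": -3, "rz": 0.075}, {"tx": 26, "ty": -28, "tz": -3, "rz": 0.075}, {"tx": 26, "ty": -28, "tz": -3, "ry": -0.1}, {"tx": 26, "ty": -28, "tz": -3, "ry": -0.1}, {"tx": 26, "ty": -28, "tz": -3, "ry": -0.1}, {"tx": 26, "ty": -28, "tz": -3, "ry": -0.1}, {"tx": 26, "ty": -28, "tz": -3, "ry": -0.1}, {"tx": 26, "ty": -28, "tz": -3, "ry": -0.1}, {}, {}]' --gripper 0.5

```text
invalid input at $.plan[0]: expected keys tx, ty, tz, rx, ry, rz
```

Call:
carry_out --plan '[{"tx": 26, "ty": -28, "tz": -3, "rx": 0, "ry": 0, "rz": 0.075}, {"tx": 26, "ty": -28, "tz": -3, "rx": 0, "ry": 0, "rz": 0.075}, {"tx": 26, "ty": -28, "tz": -3, "rx": 0, "ry": 0, "rz": 0.075}, {"tx": 26, "ty": -28, "tz": -3, "rx": 0, "ry": 0, "rz": 0.065}, {"tx": 26, "ty": -28, "tz": -3, "rx": 0, "ry": -0.1, "rz": 0}, {"tx": 26, "ty": -28, "tz": -3, "rx": 0, "ry": -0.1, "rz": 0}, {"tx": 26, "ty": -28, "tz": -3, "rx": 0, "ry": -0.1, "rz": 0}, {"tx": 26, "ty": -28, "tz": -3, "rx": 0, "ry": -0.1, "rz": 0}, {"tx": 26, "ty": -28, "tz": -3, "rx": 0, "ry": -0.1, "rz": 0}, {"tx": 26, "ty": -28, "tz": -3, "rx": 0, "ry": -0.1, "rz": 0}, {"tx": 0, "ty": 0, "tz": 0, "rx": 0, "ry": 0, "rz": 0}, {"tx": 0, "ty": 0, "tz": 0, "rx": 0, "ry": 0, "rz": 0}]' --gripper 0.5

```text
time: 1.3
tool_pos: [424.8, 217.9, 196.4]
tcp_rot: [3.121, 0.598, 3.104]
contact_force: [-0.0, 0.5, 0.1]
grip_width: 46.0
finger_force: 0.0
```

Run:
```python
from h import *
print(bot.get_obs())
m=bot.camera_model("wrist");im=bot.capture("wrist")[:,:,::-1].copy();cv2.imwrite("pics/w1.png",im)
print("cam at",-m["R"].T@m["t"],m["R"][2],"finmid px",proj(m,(482,216,126)))
np.save("w1.npy",m,allow_pickle=True)
```

```text
{'time': 1.3, 'joint_positions': array([ 0.4916774 ,  0.09192328,  2.13239277, -0.64528172,  0.45966852,
       -0.52933131]), 'dq': array([ 0.02906504,  0.00149522, -0.03598722,  0.0171467 ,  0.00825095,
       -0.0027696 ]), 'tau': array([ -0.64421274, -26.31462872, -20.31611323,  -1.25625908,
        -1.38672486,   0.10858865]), 'tool_pos': array([424.81063884, 217.89571463, 196.42679322]), 'tcp_rot': array([3.12134174, 0.59801062, 3.10380035]), 'contact_force': array([-0.00526708,  0.49455861,  0.11633232]), 'moment': array([0.02611898, 0.34967969, 0.00156406]), 'finger_force': 0.0, 'grip_width': 45.968905364324094}
cam at [274.37585177 220.84808729 285.82765354] [ 0.7696496  -0.009664   -0.63839338] finmid px [278.42725735 216.82681877]
```

View pics/w1.png

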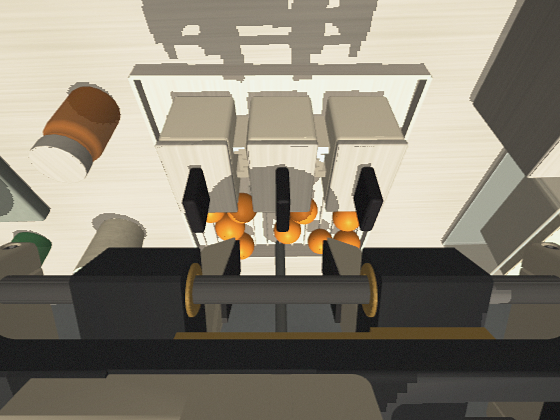

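View pics/pl.png

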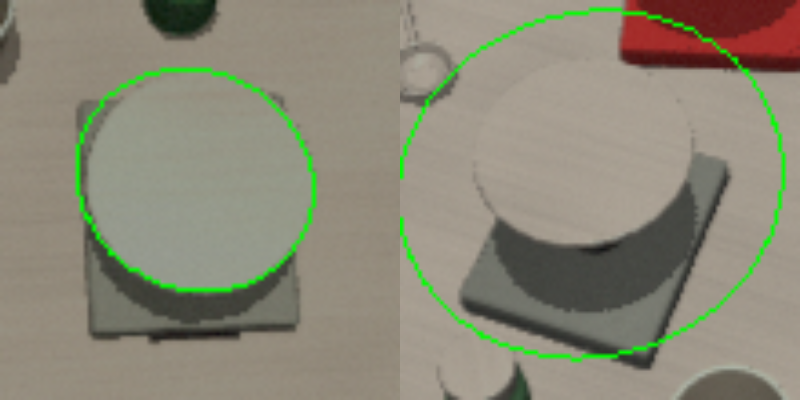

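The wrist view shows the middle fin at (283,200), between the fins at (197,200) and (368,200), and the tray front rim at row 72. The plate crop gives disc centres at top (325.3,200) and scene (225.6,219.7); the scene ellipse fit was bad, so I read that one by eye.

Run:
```python
from h import *
T=bot.camera_model("top");S=bot.camera_model("scene")
m=np.load("w1.npy",allow_pickle=True).item()
P,e=cross(T,(325.3,200),S,(225.6,219.7));print("plate",P,e)
l,r=[onplane(T,p,P[2]) for p in((297,200),(353.7,200))];print("dia top",l-r)
im=cv2.imread("pics/w1.png"); g=(im.max(2)<50).astype(np.uint8)
n,l,st,ce=cv2.connectedComponentsWithStats(g[160:240,150:410])
for i in range(1,n):
    if st[i,4]>200: c=ce[i]+[150,160]; print("fin",c,st[i][:4]+[150,160,0,0],onplane(m,c,110))
for x in [(482,216,126),(460,216,126),(504,216,126),(460,216,84)]:print(x,proj(m,x))
c=[onplane(m,p,20) for p in((132,67),(430,67))];print(c)
# fin mid cross top/wrist
```

```text
plate [ 531.59321324 -185.03324192  107.59951445] 3.442995237961945
dia top [  6.8873251  142.54594125   0.        ]
fin [367.19903692 198.50802568] [354 167  29  64] [480.21336571 294.29758469 110.        ]
fin [196.36016598 199.80082988] [183 168  27  65] [475.04685268 144.94199641 110.        ]
fin [282.45132743 199.00379267] [276 168  14  64] [477.44390791 219.85942131 110.        ]
(482, 216, 126) [278.42725735 216.82681877]
(460, 216, 126) [277.52907574 200.00276898]
(504, 216, 126) [279.21634476 231.60739945]
(460, 216, 84) [277.04943053 164.01287329]
[array([399.86353361,  92.36700566,  20.        ]), array([408.98437593, 353.9252964 ,  20.        ])]
```

Call:
carry_out --plan '[{"tx": 11, "ty": 0, "tz": -16, "rx": -0.017, "ry": 0, "rz": 0}, {"tx": 11, "ty": 0, "tz": -16, "rx": 0, "ry": -0.01, "rz": 0}, {"tx": 11, "ty": 0, "tz": -16, "rx": 0, "ry": 0, "rz": 0}, {"tx": 11, "ty": 0, "tz": -16, "rx": 0, "ry": 0, "rz": 0}, {"tx": 0, "ty": 0, "tz": 0, "rx": 0, "ry": 0, "rz": 0}, {"tx": 0, "ty": 0, "tz": 0, "rx": 0, "ry": 0, "rz": 0}]' --gripper 0.6

```text
time: 1.95
tool_pos: [469.7, 219.1, 134.9]
tcp_rot: [-3.141, 0.607, 3.119]
contact_force: [-0.2, 0.9, -0.3]
grip_width: 36.5
finger_force: 0.0
```

Run:
```python
from h import *
from scipy.spatial.transform import Rotation as Ro
o=bot.get_obs();print(o["tool_pos"],o["tcp_rot"],o["contact_force"],Ro.from_euler("xyz",o["tcp_rot"]).as_matrix())
m=bot.camera_model("wrist");im=bot.capture("wrist")[:,:,::-1].copy();cv2.imwrite("pics/w2.png",im)
np.save("w2.npy",m,allow_pickle=True)
print("tcp px",proj(m,o["tool_pos"]),proj(m,(482,218.5,126)))
```

```text
[469.6636447  219.13927709 134.89544373] [-3.14074065  0.60748088  3.11912145] [-0.16979846  0.85286477 -0.25922541] [[-8.20881239e-01  2.29555067e-02  5.70637395e-01]
 [ 1.84492955e-02  9.99736243e-01 -1.36772871e-02]
 [-5.70800855e-01 -6.99570474e-04 -8.21088238e-01]]
tcp px [280.00053262 254.01941929] [279.49519502 251.5683868 ]
```

View pics/w2.png

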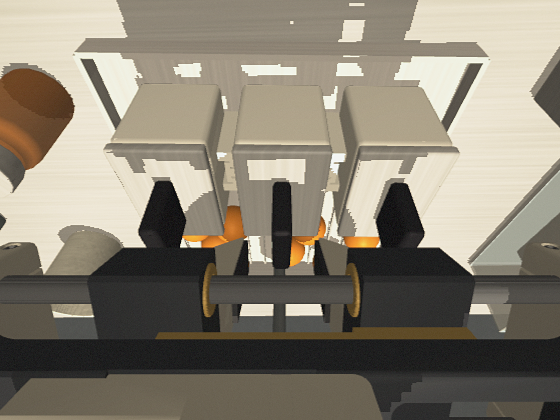

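The fin is at columns 273–291 (centre 282) and the finger tips at 245 and 316 (middle 280.5), so the fingers are centred to about 1 mm. I go down and narrow the opening.

Call:
carry_out --plan '[{"tx": 6, "ty": 0.2, "tz": -10, "rx": 0, "ry": 0, "rz": -0.01}, {"tx": 6, "ty": 0.2, "tz": -10, "rx": 0, "ry": 0, "rz": 0}, {"tx": 6, "ty": 0, "tz": -9, "rx": 0, "ry": 0, "rz": 0}, {"tx": 5, "ty": 0, "tz": -9, "rx": 0, "ry": 0, "rz": 0}, {"tx": 0, "ty": 0, "tz": 0, "rx": 0, "ry": 0, "rz": 0}, {"tx": 0, "ty": 0, "tz": 0, "rx": 0, "ry": 0, "rz": 0}, {"tx": 0, "ty": 0, "tz": 0, "rx": 0, "ry": 0, "rz": 0}]' --gripper 0.8

```text
time: 2.7
tool_pos: [496.5, 220.2, 110.0]
tcp_rot: [3.139, 0.583, 3.107]
contact_force: [-0.3, 0.7, 0.1]
grip_width: 17.9
finger_force: 0.0
```

Run:
```python
from h import *
o=bot.get_obs();print(o["tool_pos"],o["tcp_rot"],o["contact_force"],o["grip_width"])
m=bot.camera_model("wrist");im=bot.capture("wrist")[:,:,::-1].copy()
np.save("w3.npy",m,allow_pickle=True)
print("tcp px",proj(m,o["tool_pos"]))
cv2.imwrite("pics/w3.png",cv2.resize(im[120:330,180:380],(760,798))[:600])
```

```text
[496.47937557 220.1603257  109.96766154] [3.13944936 0.58251293 3.10698926] [-0.26327606  0.68765413  0.06155482] 17.927502311059975
tcp px [280.03599872 254.04988362]
```

View pics/w3.png

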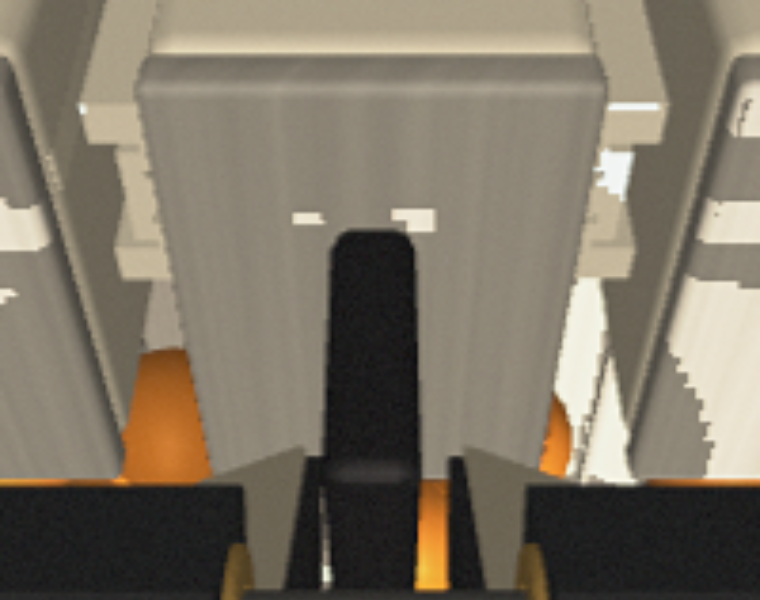

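At the fin, the gaps to the fingers are unequal: small on the −y side (crop 322–330) and large on the +y side (417–447). The fingers sit about 1.6 mm too far to +y. The tool is also 13 mm higher than commanded, so I check the joints.

Run:
```python
from h import *
o=bot.get_obs();print(o["joint_positions"],o["dq"],o["time"],o["contact_force"],o["moment"])
```

```text
[ 0.41600152  0.3586211   2.08736211 -0.9956625   0.28707162 -0.21070613] [ 0.00241122 -0.00164001 -0.00199856 -0.00101485 -0.001307    0.00166176] 2.75 [-0.03233453 -1.16640353  0.04378125] [ 0.05421579  0.35106434 -0.00320547]
```

Joints 4 and 5 are at their limits, so 35° is too much lean here. I use about 28°, which is still within 25–40°.

Call:
carry_out --plan '[{"tx": -2, "ty": -0.8, "tz": 0, "rx": 0, "ry": 0.045, "rz": 0}, {"tx": -2, "ty": -0.8, "tz": 0, "rx": 0, "ry": 0.045, "rz": 0}, {"tx": -1, "ty": 0, "tz": -7, "rx": 0, "ry": 0, "rz": 0}, {"tx": 0, "ty": 0, "tz": -7, "rx": 0, "ry": 0, "rz": 0}, {"tx": 0, "ty": 0, "tz": 0, "rx": 0, "ry": 0, "rz": 0}, {"tx": 0, "ty": 0, "tz": 0, "rx": 0, "ry": 0, "rz": 0}]' --gripper 0.8

```text
time: 3.35
tool_pos: [491.7, 218.6, 96.2]
tcp_rot: [-3.14, 0.496, 3.109]
contact_force: [0.2, -0.4, -0.7]
grip_width: 18.5
finger_force: 0.0
```

Run:
```python
from h import *
o=bot.get_obs();print(o["joint_positions"],o["tool_pos"],o["tcp_rot"],o["contact_force"],o["grip_width"])
im=bot.capture("wrist")[:,:,::-1].copy();cv2.imwrite("pics/w4.png",cv2.resize(im[180:290,200:360],(800,550)))
```

```text
[ 0.39362198  0.37831921  2.04948657 -0.67363829  0.32382457 -0.54297791] [491.749519   218.58005156  96.20046983] [-3.13973704  0.49615726  3.10900127] [ 0.22212156 -0.39192328 -0.68721166] 18.46444414122504
```

View pics/w4.png

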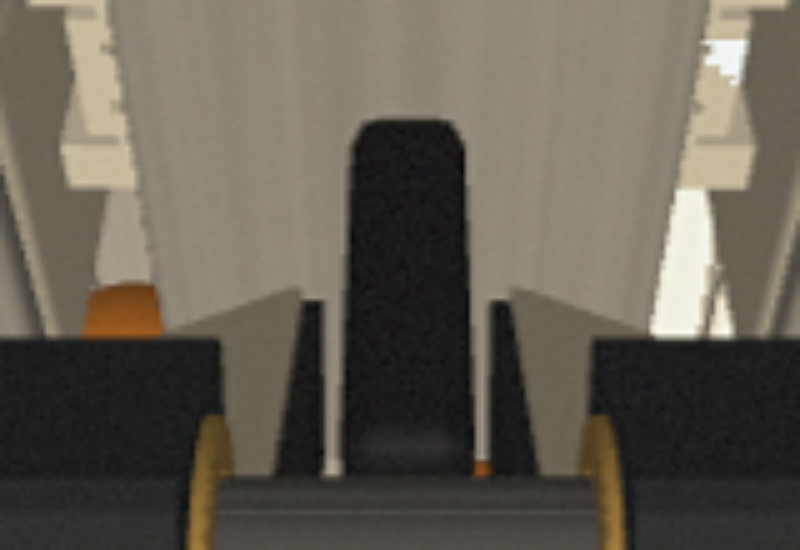

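The gaps are now nearly equal (325–345 and 473–490), so the fingers are centred. I close in small steps and read the finger force.

Call:
carry_out --plan '[{"tx": 0, "ty": 0, "tz": 0, "rx": 0, "ry": 0, "rz": 0}, {"tx": 0, "ty": 0, "tz": 0, "rx": 0, "ry": 0, "rz": 0}, {"tx": 0, "ty": 0, "tz": 0, "rx": 0, "ry": 0, "rz": 0}]' --gripper 0.86

```text
time: 3.7
tool_pos: [491.9, 218.6, 96.2]
tcp_rot: [-3.14, 0.496, 3.109]
contact_force: [-0.2, -0.6, -0.6]
grip_width: 12.9
finger_force: 0.0
```

Call:
carry_out --plan '[{"tx": 0, "ty": 0, "tz": 0, "rx": 0, "ry": 0, "rz": 0}, {"tx": 0, "ty": 0, "tz": 0, "rx": 0, "ry": 0, "rz": 0}, {"tx": 0, "ty": 0, "tz": 0, "rx": 0, "ry": 0, "rz": 0}]' --gripper 0.87

```text
time: 4.0
tool_pos: [491.9, 218.7, 96.2]
tcp_rot: [-3.14, 0.496, 3.109]
contact_force: [-0.9, 1.3, 0.8]
grip_width: 11.8
finger_force: 4.2
```

Call:
carry_out --plan '[{"tx": 0, "ty": 0, "tz": 0, "rx": 0, "ry": 0, "rz": 0}, {"tx": 0, "ty": 0, "tz": 0, "rx": 0, "ry": 0, "rz": 0}, {"tx": 0, "ty": 0, "tz": 0, "rx": 0, "ry": 0, "rz": 0}]' --gripper 0.872

```text
time: 4.3
tool_pos: [491.9, 218.7, 96.1]
tcp_rot: [-3.14, 0.496, 3.109]
contact_force: [-0.8, 2.0, 1.1]
grip_width: 11.7
finger_force: 15.5
```

Call:
carry_out --plan '[{"tx": 0, "ty": 0, "tz": 0, "rx": 0, "ry": 0, "rz": 0}]' --gripper 0.8708

```text
time: 4.4
tool_pos: [491.9, 218.7, 96.1]
tcp_rot: [-3.14, 0.496, 3.109]
contact_force: [-2.1, 1.3, 1.8]
grip_width: 11.9
finger_force: 8.8
```

Call:
carry_out --plan '[{"tx": 0, "ty": 0, "tz": 0, "rx": 0, "ry": 0, "rz": 0}, {"tx": 0, "ty": 0, "tz": 0, "rx": 0, "ry": 0, "rz": 0}]'

```text
time: 4.6
tool_pos: [492.0, 218.7, 96.1]
tcp_rot: [-3.14, 0.496, 3.109]
contact_force: [-1.6, 2.0, 1.7]
grip_width: 11.9
finger_force: 8.7
```

Grip is 8.7 N. I start the lift slowly.

Call:
carry_out --plan '[{"tx": 0, "ty": 0, "tz": 1, "rx": 0, "ry": 0, "rz": 0}, {"tx": 0, "ty": 0, "tz": 1, "rx": 0, "ry": 0, "rz": 0}, {"tx": 0, "ty": 0, "tz": 1, "rx": 0, "ry": 0, "rz": 0}, {"tx": 0, "ty": 0, "tz": 1, "rx": 0, "ry": 0, "rz": 0}, {"tx": 0, "ty": 0, "tz": 2, "rx": 0, "ry": 0, "rz": 0}, {"tx": 0, "ty": 0, "tz": 2, "rx": 0, "ry": 0, "rz": 0}, {"tx": 0, "ty": 0, "tz": 0, "rx": 0, "ry": 0, "rz": 0}, {"tx": 0, "ty": 0, "tz": 0, "rx": 0, "ry": 0, "rz": 0}]'

```text
time: 5.4
tool_pos: [491.9, 218.4, 104.3]
tcp_rot: [-3.14, 0.496, 3.109]
contact_force: [-0.1, 0.7, -3.9]
grip_width: 11.9
finger_force: 8.8
```

Run:
```python
from h import *
o=bot.get_obs();print(o["joint_positions"],o["tool_pos"],o["tcp_rot"],o["contact_force"],o["moment"])
```

```text
[ 0.39324125  0.36261129  2.04157066 -0.63317235  0.34251487 -0.58583876] [491.94575283 218.36128494 104.25726071] [-3.13965632  0.4964818   3.1085367 ] [-0.11949432  0.66921412 -3.93007879] [0.38773814 0.65078727 0.09210484]
```

Call:
carry_out --plan '[{"tx": 0, "ty": 0, "tz": 3, "rx": 0, "ry": 0, "rz": 0}, {"tx": 0, "ty": 0, "tz": 4, "rx": 0, "ry": 0, "rz": 0}, {"tx": 0, "ty": 0, "tz": 4, "rx": 0, "ry": 0, "rz": 0}, {"tx": 0, "ty": 0, "tz": 4, "rx": 0, "ry": 0, "rz": 0}, {"tx": 0, "ty": 0, "tz": 4, "rx": 0, "ry": 0, "rz": 0}, {"tx": 0, "ty": 0, "tz": 2, "rx": 0, "ry": 0, "rz": 0}, {"tx": 0, "ty": 0, "tz": 0, "rx": 0, "ry": 0, "rz": 0}]'

```text
time: 6.1
tool_pos: [492.0, 218.5, 125.5]
tcp_rot: [-3.14, 0.497, 3.108]
contact_force: [0.1, -0.4, -4.4]
grip_width: 11.7
finger_force: 8.6
```

Call:
carry_out --plan '[{"tx": 0, "ty": 0, "tz": 3, "rx": 0, "ry": 0, "rz": 0}, {"tx": 0, "ty": 0, "tz": 4, "rx": 0, "ry": 0, "rz": 0}, {"tx": 0, "ty": 0, "tz": 4, "rx": 0, "ry": 0, "rz": 0}, {"tx": 0, "ty": 0, "tz": 4, "rx": 0, "ry": 0, "rz": 0}, {"tx": 0, "ty": 0, "tz": 4, "rx": 0, "ry": 0, "rz": 0}, {"tx": 0, "ty": 0, "tz": 4, "rx": 0, "ry": 0, "rz": 0}, {"tx": 0, "ty": 0, "tz": 2, "rx": 0, "ry": 0, "rz": 0}, {"tx": 0, "ty": 0, "tz": 0, "rx": 0, "ry": 0, "rz": 0}]'

```text
time: 6.9
tool_pos: [492.0, 218.6, 150.4]
tcp_rot: [-3.14, 0.497, 3.108]
contact_force: [0.1, 0.3, -5.9]
grip_width: 12.3
finger_force: 8.6
```

The ribs are clear after rising 54 mm. I back off straight along −x from under the lamp, then rise.

Call:
carry_out --plan '[{"tx": -3, "ty": 0, "tz": 1, "rx": 0, "ry": 0, "rz": 0}, {"tx": -6, "ty": 0.2, "tz": 1, "rx": 0, "ry": 0, "rz": 0}, {"tx": -8, "ty": 0.3, "tz": 1, "rx": 0, "ry": 0, "rz": 0}, {"tx": -10, "ty": 0.3, "tz": 1, "rx": 0, "ry": 0, "rz": 0}, {"tx": -12, "ty": 0.4, "tz": 1, "rx": 0, "ry": 0, "rz": 0}, {"tx": -12, "ty": 0.4, "tz": 3, "rx": 0, "ry": 0, "rz": 0}, {"tx": -10, "ty": 0.4, "tz": 6, "rx": 0, "ry": 0, "rz": 0}, {"tx": -7, "ty": 0.3, "tz": 9, "rx": 0, "ry": 0, "rz": 0}, {"tx": -4, "ty": 0.2, "tz": 12, "rx": 0, "ry": 0, "rz": 0}, {"tx": -2, "ty": 0, "tz": 14, "rx": 0, "ry": 0, "rz": 0}, {"tx": 0, "ty": 0, "tz": 14, "rx": 0, "ry": 0, "rz": 0}, {"tx": 0, "ty": 0, "tz": 14, "rx": 0, "ry": 0, "rz": 0}]'

```text
time: 8.1
tool_pos: [417.5, 221.3, 228.5]
tcp_rot: [-3.141, 0.497, 3.109]
contact_force: [0.1, -0.5, -4.9]
grip_width: 12.2
finger_force: 8.6
```

Call:
carry_out --plan '[{"tx": 0, "ty": 0, "tz": 14, "rx": 0, "ry": 0, "rz": 0}, {"tx": 0, "ty": 0, "tz": 14, "rx": 0, "ry": 0, "rz": 0}, {"tx": 0, "ty": 0, "tz": 12, "rx": 0, "ry": 0, "rz": 0}, {"tx": 0, "ty": 0, "tz": 8, "rx": 0, "ry": 0, "rz": 0}, {"tx": 0, "ty": 0, "tz": 4, "rx": 0, "ry": 0, "rz": 0}, {"tx": 0, "ty": 0, "tz": 0, "rx": 0, "ry": 0, "rz": 0}]'

```text
time: 8.7
tool_pos: [417.8, 221.1, 279.6]
tcp_rot: [-3.141, 0.497, 3.108]
contact_force: [-0.3, 1.0, -3.9]
grip_width: 12.2
finger_force: 8.6
```

Run:
```python
from h import *
o=bot.get_obs();print(o["joint_positions"],o["tool_pos"],o["tcp_rot"],o["contact_force"],o["moment"])
a=[bot.capture(n)[:,:,::-1] for n in("wrist","scene")]
cv2.imwrite("pics/w5.png",cv2.resize(np.hstack([a[0],a[1]]),(800,300)))
```

```text
[ 0.48451915 -0.00298137  1.9122026  -0.32986845  0.82004836 -0.8771013 ] [417.84159228 221.1420729  279.61204148] [-3.1405827   0.49702009  3.10841018] [-0.29354239  0.96839957 -3.87325425] [ 0.10463709  0.69838854 -0.03960452]
```

View pics/w5.png

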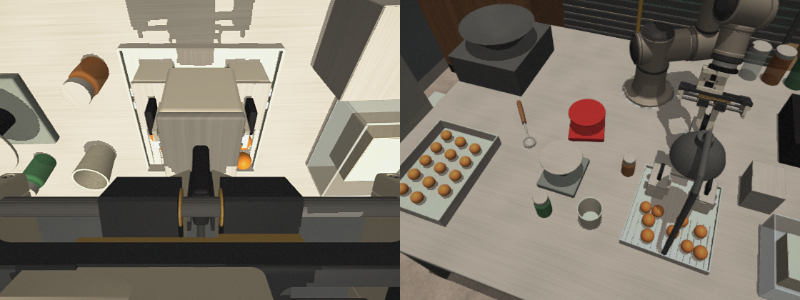

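The tub hangs free and upright between the fingers, and the neighbours are still in place in the tray. I move across at this height.

Call:
carry_out --plan '[{"tx": 0, "ty": -5, "tz": 0, "rx": 0, "ry": 0, "rz": 0}, {"tx": 0, "ty": -12, "tz": 0, "rx": 0, "ry": 0, "rz": 0}, {"tx": 0, "ty": -20, "tz": 0, "rx": 0, "ry": 0, "rz": 0}, {"tx": 0, "ty": -27, "tz": 0, "rx": 0, "ry": 0, "rz": 0}, {"tx": 0, "ty": -32, "tz": 0, "rx": 0, "ry": 0, "rz": 0}, {"tx": 0, "ty": -34, "tz": 0, "rx": 0, "ry": 0, "rz": 0}, {"tx": 0, "ty": -34, "tz": 0, "rx": 0, "ry": 0, "rz": 0}, {"tx": 0, "ty": -32, "tz": 0, "rx": 0, "ry": 0, "rz": 0}, {"tx": 0, "ty": -27, "tz": 0, "rx": 0, "ry": 0, "rz": 0}, {"tx": 0, "ty": -20, "tz": 0, "rx": 0, "ry": 0, "rz": 0}, {"tx": 0, "ty": -12, "tz": 0, "rx": 0, "ry": 0, "rz": 0}, {"tx": 0, "ty": -5, "tz": 0, "rx": 0, "ry": 0, "rz": 0}]'

```text
time: 10.0
tool_pos: [417.4, -40.5, 278.5]
tcp_rot: [-3.139, 0.495, 3.107]
contact_force: [-0.1, -0.7, -4.6]
grip_width: 12.1
finger_force: 8.3
```

Call:
carry_out --plan '[{"tx": 0, "ty": 0, "tz": 0, "rx": 0, "ry": 0, "rz": 0}, {"tx": 0, "ty": 0, "tz": 0, "rx": 0, "ry": 0, "rz": 0}]'

```text
time: 10.2
tool_pos: [417.6, -38.6, 278.7]
tcp_rot: [-3.14, 0.495, 3.109]
contact_force: [0.6, 0.3, -5.2]
grip_width: 12.1
finger_force: 8.5
```

Run:
```python
from h import *
o=bot.get_obs();print(o["joint_positions"],o["tool_pos"],o["tcp_rot"],o["contact_force"])
m=bot.camera_model("wrist");im=bot.capture("wrist")[:,:,::-1].copy();cv2.imwrite("pics/w6.png",im)
np.save("w6.npy",m,allow_pickle=True);print("pred plate",proj(m,(531.6,-185,107.6)))
```

```text
[-0.41229734 -0.17603117  2.06443346  0.2453086   0.80263123 -2.08036879] [417.61561461 -38.62610664 278.72487732] [-3.14001768  0.49545814  3.10878185] [ 0.55992009  0.32704102 -5.16948643]
pred plate [165.00059397 199.28593446]
```

View pics/w6.png

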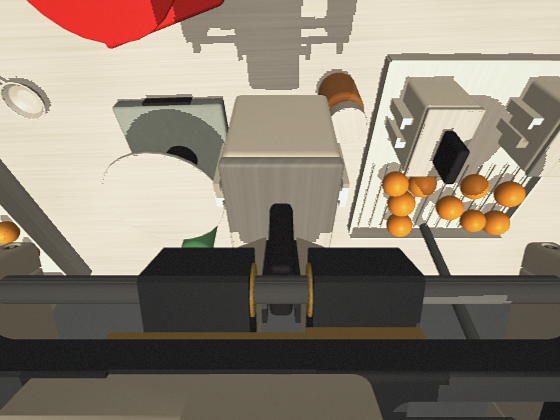

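The wrist view shows the plate as a white disc with its arc running (103,183)–(150,152)–(195,165)–(217,192), in front of its grey foot. The tub is at (280,170). I fit a circle through the cast edge points.

Run:
```python
from h import *
from scipy.optimize import least_squares
m=np.load("w6.npy",allow_pickle=True).item(); im=cv2.imread("pics/w6.png")
g=cv2.cvtColor(im,cv2.COLOR_BGR2GRAY).astype(int)
pts=[]
for c in range(130,217,4):   # last dark pixel scanning down from foot to bright plate
    col=g[100:235,c]; d=np.diff(col); 
    r=[i for i in range(len(d)) if d[i]>35 and 150<=100+i+.5]
    if r: pts.append((c,100+r[0]+.5))
print(pts); pts+= [(102.5,183),(104,178)]
for z in(95,101,107,113,120):
    P=np.array([onplane(m,p,z)[:2] for p in pts])
    f=least_squares(lambda a:np.hypot(*(P-a[:2]).T)-a[2],[532,-185,72],loss="soft_l1",f_scale=1)
    print(z,f.x,np.sqrt(np.mean(f.fun**2)))
```

```text
[(130, 150.5), (134, 153.5), (138, 153.5), (142, 152.5), (146, 152.5), (150, 152.5), (154, 153.5), (158, 153.5), (162, 154.5), (166, 152.5), (170, 153.5), (174, 154.5), (178, 155.5), (182, 157.5), (186, 159.5), (190, 160.5), (194, 163.5), (198, 168.5), (202, 171.5), (206, 173.5), (210, 177.5), (214, 191.5)]
95 [ 543.40824915 -191.98206779   73.46582873] 2.179182590734045
101 [ 537.8382321  -188.67841437   71.92080747] 2.1320688973316035
107 [ 532.26872501 -185.37483724   70.37599723] 2.0850008823294512
113 [ 526.69971729 -182.07133979   68.83138911] 2.0379769592299253
120 [ 520.20320221 -178.2173583    67.02962049] 1.9831728777106723
```

Call:
carry_out --plan '[{"tx": 4, "ty": -5, "tz": 0, "rx": 0, "ry": 0, "rz": 0}, {"tx": 9, "ty": -10, "tz": 0, "rx": 0, "ry": 0, "rz": 0}, {"tx": 13, "ty": -15, "tz": 0, "rx": 0, "ry": 0, "rz": 0}, {"tx": 16, "ty": -19, "tz": 0, "rx": 0, "ry": 0, "rz": 0}, {"tx": 19, "ty": -22, "tz": 0, "rx": 0, "ry": 0, "rz": 0}, {"tx": 19, "ty": -22, "tz": 0, "rx": 0, "ry": 0, "rz": 0}, {"tx": 16, "ty": -20, "tz": 0, "rx": 0, "ry": 0, "rz": 0}, {"tx": 13, "ty": -16, "tz": 0, "rx": 0, "ry": 0, "rz": 0}, {"tx": 9, "ty": -11, "tz": 0, "rx": 0, "ry": 0, "rz": 0}, {"tx": 6, "ty": -6, "tz": 0, "rx": 0, "ry": 0, "rz": 0}, {"tx": 0, "ty": 0, "tz": 0, "rx": 0, "ry": 0, "rz": 0}, {"tx": 0, "ty": 0, "tz": 0, "rx": 0, "ry": 0, "rz": 0}]'

```text
time: 11.45
tool_pos: [541.5, -184.4, 278.7]
tcp_rot: [-3.14, 0.495, 3.109]
contact_force: [-0.6, -0.1, -5.0]
grip_width: 12.0
finger_force: 8.5
```

Run:
```python
from h import *
o=bot.get_obs();print(o["joint_positions"],o["tool_pos"],o["tcp_rot"],o["contact_force"])
a=[bot.capture(n)[:,:,::-1] for n in("scene","top")]
for n,i in zip(("scene","top"),a): cv2.imwrite(f"pics/{n}7.png",i)
cv2.imwrite("pics/w7.png",np.hstack([cv2.resize(a[0][90:290,140:320],(360,400)),cv2.resize(a[1][110:290,230:410],(400,400))]))
```

```text
[-0.60892099  0.15369368  1.74005882  0.34972578  0.8529199  -2.32543226] [ 541.54579403 -184.40989679  278.71831362] [-3.14048947  0.49537399  3.10888939] [-0.64866988 -0.12788462 -4.95569616]
```

View pics/w7.png

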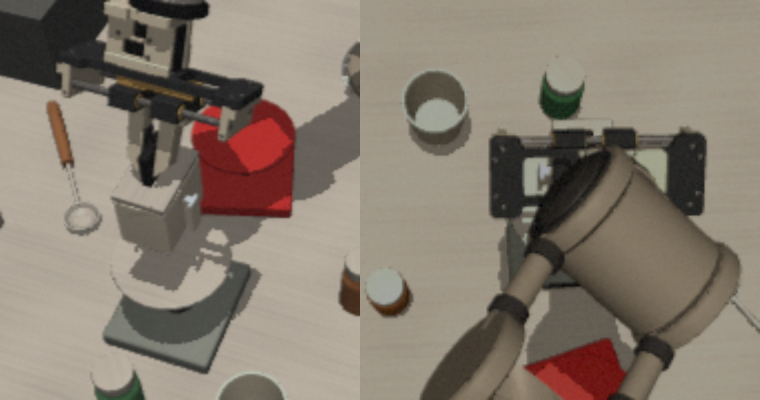

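The tub hangs above the plate, centred and upright; this was my eleventh picture, one over the limit, so I view no more. Now I descend and feel for the plate.

Call:
carry_out --plan '[{"tx": 0, "ty": 0, "tz": -4, "rx": 0, "ry": 0, "rz": 0}, {"tx": 0, "ty": 0, "tz": -7, "rx": 0, "ry": 0, "rz": 0}, {"tx": 0, "ty": 0, "tz": -9, "rx": 0, "ry": 0, "rz": 0}, {"tx": 0, "ty": 0, "tz": -9, "rx": 0, "ry": 0, "rz": 0}, {"tx": 0, "ty": 0, "tz": -9, "rx": 0, "ry": 0, "rz": 0}, {"tx": 0, "ty": 0, "tz": -7, "rx": 0, "ry": 0, "rz": 0}, {"tx": 0, "ty": 0, "tz": -4, "rx": 0, "ry": 0, "rz": 0}, {"tx": 0, "ty": 0, "tz": -2, "rx": 0, "ry": 0, "rz": 0}, {"tx": 0, "ty": 0, "tz": 0, "rx": 0, "ry": 0, "rz": 0}]'

```text
time: 12.45
tool_pos: [541.9, -185.0, 227.8]
tcp_rot: [-3.14, 0.496, 3.109]
contact_force: [-0.3, -1.1, -4.4]
grip_width: 11.8
finger_force: 8.5
```

Call:
carry_out --plan '[{"tx": 0, "ty": 0, "tz": -2, "rx": 0, "ry": 0, "rz": 0}, {"tx": 0, "ty": 0, "tz": -2, "rx": 0, "ry": 0, "rz": 0}, {"tx": 0, "ty": 0, "tz": -1, "rx": 0, "ry": 0, "rz": 0}, {"tx": 0, "ty": 0, "tz": 0, "rx": 0, "ry": 0, "rz": 0}, {"tx": 0, "ty": 0, "tz": 0, "rx": 0, "ry": 0, "rz": 0}]'

```text
time: 12.95
tool_pos: [541.9, -185.0, 223.1]
tcp_rot: [-3.14, 0.496, 3.109]
contact_force: [-0.6, 0.4, -4.6]
grip_width: 12.0
finger_force: 8.5
```

Call:
carry_out --plan '[{"tx": 0, "ty": 0, "tz": -2, "rx": 0, "ry": 0, "rz": 0}, {"tx": 0, "ty": 0, "tz": -2, "rx": 0, "ry": 0, "rz": 0}, {"tx": 0, "ty": 0, "tz": -1, "rx": 0, "ry": 0, "rz": 0}, {"tx": 0, "ty": 0, "tz": 0, "rx": 0, "ry": 0, "rz": 0}, {"tx": 0, "ty": 0, "tz": 0, "rx": 0, "ry": 0, "rz": 0}]'

```text
time: 13.45
tool_pos: [541.9, -185.0, 218.0]
tcp_rot: [-3.14, 0.496, 3.109]
contact_force: [1.0, -0.5, -4.9]
grip_width: 12.0
finger_force: 8.5
```

Call:
carry_out --plan '[{"tx": 0, "ty": 0, "tz": -2, "rx": 0, "ry": 0, "rz": 0}, {"tx": 0, "ty": 0, "tz": -2, "rx": 0, "ry": 0, "rz": 0}, {"tx": 0, "ty": 0, "tz": -1, "rx": 0, "ry": 0, "rz": 0}, {"tx": 0, "ty": 0, "tz": 0, "rx": 0, "ry": 0, "rz": 0}, {"tx": 0, "ty": 0, "tz": 0, "rx": 0, "ry": 0, "rz": 0}]'

```text
time: 13.95
tool_pos: [541.9, -185.0, 213.0]
tcp_rot: [-3.14, 0.496, 3.109]
contact_force: [0.7, 0.8, -4.7]
grip_width: 12.0
finger_force: 8.5
```

Call:
carry_out --plan '[{"tx": 0, "ty": 0, "tz": -1, "rx": 0, "ry": 0, "rz": 0}, {"tx": 0, "ty": 0, "tz": -1, "rx": 0, "ry": 0, "rz": 0}, {"tx": 0, "ty": 0, "tz": -1, "rx": 0, "ry": 0, "rz": 0}, {"tx": 0, "ty": 0, "tz": 0, "rx": 0, "ry": 0, "rz": 0}, {"tx": 0, "ty": 0, "tz": 0, "rx": 0, "ry": 0, "rz": 0}]'

```text
time: 14.45
tool_pos: [541.9, -185.0, 210.0]
tcp_rot: [-3.14, 0.496, 3.109]
contact_force: [0.2, -0.7, -5.5]
grip_width: 11.8
finger_force: 8.5
```

Call:
carry_out --plan '[{"tx": 0, "ty": 0, "tz": -1, "rx": 0, "ry": 0, "rz": 0}, {"tx": 0, "ty": 0, "tz": -1, "rx": 0, "ry": 0, "rz": 0}, {"tx": 0, "ty": 0, "tz": -1, "rx": 0, "ry": 0, "rz": 0}, {"tx": 0, "ty": 0, "tz": 0, "rx": 0, "ry": 0, "rz": 0}, {"tx": 0, "ty": 0, "tz": 0, "rx": 0, "ry": 0, "rz": 0}]'

```text
time: 14.95
tool_pos: [541.9, -185.0, 207.0]
tcp_rot: [-3.14, 0.496, 3.109]
contact_force: [0.8, 0.2, -4.3]
grip_width: 12.2
finger_force: 8.5
```

Call:
carry_out --plan '[{"tx": 0, "ty": 0, "tz": -1, "rx": 0, "ry": 0, "rz": 0}, {"tx": 0, "ty": 0, "tz": -1, "rx": 0, "ry": 0, "rz": 0}, {"tx": 0, "ty": 0, "tz": -1, "rx": 0, "ry": 0, "rz": 0}, {"tx": 0, "ty": 0, "tz": 0, "rx": 0, "ry": 0, "rz": 0}, {"tx": 0, "ty": 0, "tz": 0, "rx": 0, "ry": 0, "rz": 0}]'

```text
time: 15.45
tool_pos: [541.9, -185.0, 204.0]
tcp_rot: [-3.14, 0.496, 3.109]
contact_force: [-0.2, -0.7, -4.4]
grip_width: 11.9
finger_force: 8.5
```

Call:
carry_out --plan '[{"tx": 0, "ty": 0, "tz": -1, "rx": 0, "ry": 0, "rz": 0}, {"tx": 0, "ty": 0, "tz": -1, "rx": 0, "ry": 0, "rz": 0}, {"tx": 0, "ty": 0, "tz": 0, "rx": 0, "ry": 0, "rz": 0}, {"tx": 0, "ty": 0, "tz": 0, "rx": 0, "ry": 0, "rz": 0}]'

```text
time: 15.85
tool_pos: [542.0, -185.0, 202.1]
tcp_rot: [-3.14, 0.496, 3.109]
contact_force: [0.3, 0.0, -4.5]
grip_width: 12.1
finger_force: 8.5
```

Call:
carry_out --plan '[{"tx": 0, "ty": 0, "tz": -1, "rx": 0, "ry": 0, "rz": 0}, {"tx": 0, "ty": 0, "tz": -1, "rx": 0, "ry": 0, "rz": 0}, {"tx": 0, "ty": 0, "tz": 0, "rx": 0, "ry": 0, "rz": 0}, {"tx": 0, "ty": 0, "tz": 0, "rx": 0, "ry": 0, "rz": 0}]'

```text
time: 16.25
tool_pos: [542.1, -185.1, 200.4]
tcp_rot: [-3.139, 0.497, 3.109]
contact_force: [0.6, -0.9, -1.6]
grip_width: 11.9
finger_force: 8.6
```

Call:
carry_out --plan '[{"tx": 0, "ty": 0, "tz": -1, "rx": 0, "ry": 0, "rz": 0}, {"tx": 0, "ty": 0, "tz": -1, "rx": 0, "ry": 0, "rz": 0}, {"tx": 0, "ty": 0, "tz": 0, "rx": 0, "ry": 0, "rz": 0}, {"tx": 0, "ty": 0, "tz": 0, "rx": 0, "ry": 0, "rz": 0}]'

```text
time: 16.65
tool_pos: [542.2, -185.2, 198.5]
tcp_rot: [-3.139, 0.497, 3.109]
contact_force: [-0.3, 0.5, 1.2]
grip_width: 11.6
finger_force: 8.6
```

The plate bears the whole tub: contact at underside height about 111 mm, where about 107 was expected. I release and withdraw along the tool axis.

Call:
carry_out --plan '[{"tx": 0, "ty": 0, "tz": 0, "rx": 0, "ry": 0, "rz": 0}, {"tx": 0, "ty": 0, "tz": 0, "rx": 0, "ry": 0, "rz": 0}, {"tx": 0, "ty": 0, "tz": 0, "rx": 0, "ry": 0, "rz": 0}]' --gripper 0.85

```text
time: 16.95
tool_pos: [541.8, -185.0, 197.9]
tcp_rot: [-3.14, 0.496, 3.109]
contact_force: [-0.3, 0.1, 0.6]
grip_width: 13.6
finger_force: 0.0
```

Call:
carry_out --plan '[{"tx": 0, "ty": 0, "tz": 0, "rx": 0, "ry": 0, "rz": 0}, {"tx": 0, "ty": 0, "tz": 0, "rx": 0, "ry": 0, "rz": 0}, {"tx": 0, "ty": 0, "tz": 0, "rx": 0, "ry": 0, "rz": 0}, {"tx": 0, "ty": 0, "tz": 0, "rx": 0, "ry": 0, "rz": 0}]' --gripper 0.65

```text
time: 17.35
tool_pos: [541.9, -185.0, 198.0]
tcp_rot: [-3.14, 0.496, 3.109]
contact_force: [0.2, 0.7, -0.6]
grip_width: 32.3
finger_force: 0.0
```

Call:
carry_out --plan '[{"tx": -2, "ty": 0, "tz": 4, "rx": 0, "ry": 0, "rz": 0}, {"tx": -4, "ty": 0, "tz": 8, "rx": 0, "ry": 0, "rz": 0}, {"tx": -6, "ty": 0, "tz": 12, "rx": 0, "ry": 0, "rz": 0}, {"tx": -7, "ty": 0, "tz": 14, "rx": 0, "ry": 0, "rz": 0}, {"tx": -8, "ty": 0, "tz": 15, "rx": 0, "ry": 0, "rz": 0}, {"tx": -8, "ty": 0, "tz": 15, "rx": 0, "ry": 0, "rz": 0}, {"tx": -8, "ty": 0, "tz": 15, "rx": 0, "ry": 0, "rz": 0}, {"tx": -8, "ty": 0, "tz": 15, "rx": 0, "ry": 0, "rz": 0}, {"tx": -5, "ty": 0, "tz": 10, "rx": 0, "ry": 0, "rz": 0}, {"tx": 0, "ty": 0, "tz": 0, "rx": 0, "ry": 0, "rz": 0}, {"tx": 0, "ty": 0, "tz": 0, "rx": 0, "ry": 0, "rz": 0}]'

```text
time: 18.45
tool_pos: [485.8, -185.0, 305.9]
tcp_rot: [-3.14, 0.496, 3.108]
contact_force: [0.3, 0.3, -0.2]
grip_width: 32.6
finger_force: 0.0
```

Run:
```python
from h import *
o=bot.get_obs();print(o["time"],o["tool_pos"],o["contact_force"])
m=bot.camera_model("wrist");im=bot.capture("wrist")[:,:,::-1].copy();cv2.imwrite("pics/w8.png",im)
e=proj(m,(532,-185,228));print("exp fin top",e)
g=(im.max(2)<50).astype(np.uint8)
n,l,st,ce=cv2.connectedComponentsWithStats(g[:245])
for i in range(1,n):
    if st[i,4]>150: print(ce[i],st[i],onplane(m,ce[i],208))
for x in [(510,-184,186),(554,-185.7,228)]:print(proj(m,x))
# neighbours in scene vs start
S=bot.camera_model("scene");s=bot.capture("scene")[:,:,::-1];s0=cv2.imread("pics/scene0.png")
d=cv2.absdiff(np.ascontiguousarray(s),s0).max(2)>40
n,l,st,ce=cv2.connectedComponentsWithStats(d.astype(np.uint8))
print([(st[i].tolist()) for i in range(1,n) if st[i,4]>30])
```

```text
18.45 [ 485.75119897 -185.00668661  305.93896619] [ 0.34820867  0.34007863 -0.23098817]
exp fin top [282.27358068 212.25131575]
[281.54054054  30.22972973] [255  27  52   8 296] [ 398.46342112 -181.27071096  208.        ]
[282.95031056 197.77515528] [277 166  13  65 805] [ 533.87610294 -184.41138606  208.        ]
[536.13354037 215.10248447] [512 184  48  61 322] [564.25262997  55.2413148  208.        ]
[282.54350604 161.55510673]
[282.25100677 229.33598957]
[[220, 0, 11, 5, 49], [178, 7, 103, 144, 4679], [384, 15, 25, 28, 92], [383, 25, 18, 10, 47], [372, 27, 29, 28, 413], [238, 28, 12, 9, 69], [326, 35, 14, 20, 91], [335, 54, 25, 17, 87], [322, 64, 12, 28, 192], [349, 70, 179, 151, 7638], [525, 89, 25, 51, 464], [553, 91, 7, 11, 39], [318, 107, 10, 11, 51], [316, 119, 10, 13, 81], [320, 131, 56, 17, 368], [233, 136, 113, 45, 2478], [201, 178, 76, 60, 1380], [213, 181, 15, 26, 249], [213, 238, 31, 8, 43], [375, 246, 35, 33, 542]]
```

Run:
```python
from h import *
t=bot.capture("top")[:,:,::-1]
n,l,st,ce=cv2.connectedComponentsWithStats((t.max(2)<45).astype(np.uint8)[215:240,120:215])
print([(ce[i]+[120,215],st[i,4]) for i in range(1,n) if st[i,4]>20])
bot.close_job()
```

```text
[(array([194.29906542, 226.31775701]), np.int32(107)), (array([133.40441176, 227.49264706]), np.int32(136))]
the job is handed in; nothing more can be done
```

The middle tub stands upright on the grey stand's plate, about 2 mm off centre, released only after it bore on the plate, both neighbours unmoved, job handed in at about 18.5 s; two misses: grip force read 15.5 N for up to 0.3 s (limit 15 N) before I eased it to 8.7 N, and I viewed 11 pictures, not 10.

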